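# Set the bottle lane's end stop to the green notch

## Robot

A 7-joint arm with a two-finger parallel gripper is mounted at the origin on the work surface. World frame = base frame: x ahead of the robot, y to its left, z up, the work surface at z = 0. Lengths are in mm, angles in rad, forces in N, time in s.
With the tool pointing down it reaches from about 425 to 950 mm from the base axis. Payload 4.7 kg.
Tool frame: the origin (TCP) lies on the centre line of the jaws, within the pads' length; the fingertips stand 17 mm ahead of it and the grasp point (between the pads) lies 2 mm behind it; z points along the fingers, y is the line along which they close (so a half turn about z gives the same grasp; the last joint's range is limited). The gripper opens to 85 mm and grips with 20 to 120 N. Pads are 22 mm wide; open, the fingers measure 114 mm over their backs; the gripper's body (76 mm by 85 mm) begins 54 mm behind the grasp point. The pads swing forward as they close: fully open they stand 13 mm farther back than shut.
Start: joints at [1.261, 0.469, -0.049, 1.532, 0.024, 1.141, -0.082], TCP at [187.104, -648.567, 248.335] pointing down, gripper open.
Joint ranges: [-2.59, 2.59], [-0.33, 1.99], [-1.39, 1.29], [0.1, 2.45], [-1.04, 4.18], [0.21, 1.99], [-2.66, 2.66]. Speed limits (rad/s): [2.57, 2.57, 3.14, 3.14, 3.14, 3.14, 3.14].

## Interface

Orientations are given as a unit quaternion [w, x, y, z].
In Python, from plant import observe, grab_frame, camera_info, ticket, outline_of, mark_of gives the robot as it stands. The module is installed in compiled form; this text tells all that it offers.
- The arm moves only by the tool servo_tool, never from a script. Its argument "series" is a list of rows, each a list of 3 entries, a list of its own where there are three numbers: the opening, from 0 (shut) to 1 (fully open), then the shift along the tool's x, y, z in cm, then the turn, a rotation vector about the tool's x, y, z in rad. In form: [[hand, [dx, dy, dz], [rx, ry, rz]], ...]. A call has exactly 10 rows; each row is the pose to reach, as a shift and turn from the pose commanded when the call began, along the tool's axes at that moment; what a row does not reach only later rows make up. A row lasts 1/8 s, in which the tool goes at most 62.5 mm and 10.7 degrees, less where a joint would pass 70% of its speed; a pose out of reach is approached as far as the arm can. A call with a gripper value outside its range is refused whole. The fingers move at their own pace and stop on an object; "newtons" is the grip in N (left out, the last holds). Time passes only in rows, so rows that repeat a pose let the fingers close, or fill a call up. It gives the time, the measured TCP pose, the force, the opening and the grip force at its end, in the units of the state.
- observe(): the state, without advancing time (a new reading comes with each control period).
- grab_frame(name): name is "side" or "top" or "wrist"; returns the picture (420x560x3 uint8, red, green, blue); there is no depth.
- camera_info(name): a dict with "intrinsics" (3x3 intrinsics, pixels), "position" and "attitude" of the camera in the world; the wrist camera has in their place "tool_from_camera" (4x4, takes a point from camera to tool coordinates, whose origin is the TCP and whose axes are the flange's). Camera axes: x right, y down, z forward; pixel columns grow to the right and rows downward; lengths in mm; the calibration is good to about 2 mm. A picture is of the moment at which its call begins: read the wrist's pose just before it. camera_info takes no time and is no camera call.
- ticket.hand_in(): hands the job in; it is judged then, once.
Trained networks look in the newest picture that a camera, given by its name, has taken for a name from the list of things; names that differ only in an ending like _2 or _b are one class to them, and where a whole thing is asked for, a point or a joint stands for the part that bears it (a point fixed in the world has none). Each returns a list of dicts, best first, with "conf" (0 to 1); they miss things now and then, are a little off and sometimes report something else, mostly with a low value. They report only what shows in the picture. A call takes as long as a camera call.
- outline_of(name, camera): "mask" (420x560 bool, what is visible of it) and "position" ([column, row] in pixels, amid what is visible of it).
- mark_of(name, camera): "position" ([column, row] in pixels: a listed point, or the origin of a listed thing).
The state is a dict: "time_s": time; "q": joint angles; "joint_vel": joint speeds; "joint_efforts": joint torques, N m; "tcp_pos": TCP position; "eef_rot": TCP orientation; "contact_force": force on the tool from outside, world axes, zero at the start; "moment": the same for the moment, N m; "width": opening from 0.0 (shut) to 1.0 (fully open); "grip_force": force on a finger pad.
Only numpy, scipy, OpenCV 4.12 (cv2) and the standard library are available. Lean on these libraries where they do the work, as an engineer would, in place of code of your own. Each camera call takes 0.05 s, during which the arm holds its last target. There are 200 camera calls.

## Task

Change the bottle lane over to the green bottle size: with the fingertips, push the orange end stop along its rail until it drops into the notch at the green tab, then leave it there and take the hand away. Only push it: do not pinch it between the fingers or lift it, and leave the bottles, the cap jar and the brush where they are.

Things in the scene. Friction and masses are not known exactly. Their poses are not given: they have to be found in the camera images.
- lane: fixed steel base 190 (x) x 400 (y) x 8 mm; origin on the table under the rail, mid-length. Rail along its y at x = 0: 30 mm wide, 352 long, top 34 mm above the table, black end blocks 42 mm high. V notches (28 mm long in y, 6 deep) cross it at y = -130, -65, 65, 130 mm, a coloured tab beside each. On the +x side a black rubber lane floor and, at x = 121 mm, a guide bar 35 mm high
- tab_green: green plastic tab, 30 (x) x 20 (y) x 22 mm high, beside the rail on the robot's side, marking one notch; origin at the centre of its underside, 8 mm above the table, 45 mm from the rail's centre line; y axis along the rail; it stands exactly level with its notch's centre. The green tab is the wanted one, and may be at any of the four notches
- tab_blue: blue plastic tab, 30 (x) x 20 (y) x 22 mm high, beside the rail on the robot's side, marking one notch; origin at the centre of its underside, 8 mm above the table, 45 mm from the rail's centre line; y axis along the rail; it stands exactly level with its notch's centre
- tab_yellow: yellow plastic tab, 30 (x) x 20 (y) x 22 mm high, beside the rail on the robot's side, marking one notch; origin at the centre of its underside, 8 mm above the table, 45 mm from the rail's centre line; y axis along the rail; it stands exactly level with its notch's centre
- tab_white: white plastic tab, 30 (x) x 20 (y) x 22 mm high, beside the rail on the robot's side, marking one notch; origin at the centre of its underside, 8 mm above the table, 45 mm from the rail's centre line; y axis along the rail; it stands exactly level with its notch's centre
- shoe (a joint): slider's place along the rail (m, lane +y; 0 mid-rail, ends -0.155 and 0.155). It drags with about 2 to 3 N and stays where left, but within about 11 mm of a notch's centre it is drawn in and settles on the centre, jumping ahead of the pushing finger: the push force dips to nothing. Pushing it on out of a notch takes about 8 to 14 N
- slider (a joint): height of the slider (m): 0 to -0.001 riding on the plain rail top, -0.005 to -0.006 when it has dropped into a notch, positive when it is lifted (it is held down by a spring and its weight, about 9 N together)
- slider_mark (a point): tip of the white pointer on the slider's robot side, 34 mm in front of the rail's centre line, 58 mm above the table while riding; it stands at the slider's centre along the rail
- slider_top (a point): top centre of the slider's orange fin, 125 mm above the table while riding. The slider: black block 44 x 44 mm, top 64 mm above the table; on it the fin, 42 mm wide in x, 20 mm thick along the rail with its push faces, up to 125 mm; an orange stop arm, 10 mm thick along the rail, reaches 105 mm to +x over the lane, 47 to 81 mm above the table
- pad_left: left (+y) push face of the orange upright fin on the slider: 40 (x) x 6 (y) x 50 mm high, origin at its centre, which is 94 mm above the table while the slider rides on the rail; y axis along the rail; its outer face is 3 mm beyond the origin on the +y side
- pad_right: right (-y) push face of the orange upright fin on the slider: 40 (x) x 6 (y) x 50 mm high, origin at its centre, which is 94 mm above the table while the slider rides on the rail; y axis along the rail; its outer face is 3 mm beyond the origin on the -y side
- bottle_amber: loose amber glass bottle, 62 mm diameter, 230 mm tall, standing beyond the lane; origin at the centre of its underside
- bottle_green: loose green glass bottle, 72 mm diameter, 270 mm tall, standing beyond the lane; origin at the centre of its underside
- cap_jar: loose clear jar with a blue lid, 68 mm diameter, 60 mm tall, in front of the lane; origin at the centre of its underside
- brush: loose white-handled brush, 180 mm long along its x axis, lying in front of the lane; origin at its middle, on the table

How it is judged:
By the outcome, as a careful person would: the job done as asked, in the order asked, and still so for the second after the job is handed in, with the robot touching nothing.
It also fails if it takes over 48 s, if anything falls off the work surface, if the arm or the gripper's body presses on something with over 40 N, if the wrist force passes 120 N, or if a joint passes its speed limit or range.

## Working session

There is one attempt and no reset: what is moved stays moved. The work goes in short steps, Python scripts to look and compute and a tool call to move; the robot and the scene stay as the last step left them, time stands still between calls to the robot, and variables do not carry over. Pictures are saved under pics/ and viewed, at most 10 in all, crops included, and the job is handed in when it is done.

Besides the shell and the picture viewer there is one more tool, called after ">>>" as name(argument=value, ...) on one line, values as JSON. servo_tool: Moves the arm, as the interface text tells. Its arguments: {"type":"object","properties":{"series":{"type":"array","items":{"type":"array"}},"newtons":{"type":"number"}},"required":["series"]}

```bash
mkdir -p pics; cat > h.py <<'E'
import numpy as np,cv2
from plant import *
def cam(n):
    c=camera_info(n);K=np.array(c['intrinsics'],float);A=np.array(c['attitude'],float)
    if A.size==4:
        from scipy.spatial.transform import Rotation as R
        A=R.from_quat([A.ravel()[1],A.ravel()[2],A.ravel()[3],A.ravel()[0]]).as_matrix()
    return K,A,np.array(c['position'],float)
def atz(n,p,z):
    K,A,t=cam(n);d=A@np.linalg.solve(K,[p[0],p[1],1]);return t+d*(z-t[2])/d[2]
E
python3 - <<'E'
from h import *
for n in('side','top'):
    print(camera_info(n))
    im=grab_frame(n);cv2.imwrite(f'pics/{n}0.png',im[:,:,::-1])
    for t,z in [('tab_green',8),('tab_blue',8),('tab_yellow',8),('tab_white',8),('slider_mark',58),('slider_top',125),('pad_left',94),('pad_right',94),('lane',0),('bottle_amber',0),('bottle_green',0),('cap_jar',0),('brush',0)]:
        for r in mark_of(t,n)[:2]: print(n,t,round(r['conf'],2),np.round(r['position']),np.round(atz(n,r['position'],z)))
o=observe();print(o)
E
```

```text
{'intrinsics': array([[485.70298971,   0.        , 290.15984494],
       [  0.        , 485.70298971, 212.30634134],
       [  0.        ,   0.        ,   1.        ]]), 'position': array([ 224.27680286, -540.48655957,  589.79193196]), 'attitude': array([-0.43306898,  0.857224  , -0.24682344,  0.12921481])}
side tab_green 0.68 [205. 250.] [458. 111.   8.]
side tab_blue 0.86 [228. 263.] [478.  57.   8.]
side tab_yellow 0.77 [303. 333.] [ 503. -144.    8.]
side tab_white 0.84 [274. 308.] [491. -78.   8.]
side tab_white 0.28 [236. 356.] [ 398. -128.    8.]
side slider_mark 0.89 [250. 259.] [491.  -5.  58.]
side slider_top 0.78 [264. 216.] [526.   7. 125.]
side pad_left 0.6 [260. 227.] [524.  19.  94.]
side pad_left 0.26 [265. 214.] [549.  47.  94.]
side pad_right 0.88 [266. 234.] [523.  -2.  94.]
side lane 0.65 [267. 273.] [528.   5.   0.]
side bottle_amber 0.8 [295. 200.] [692. 169.   0.]
side bottle_green 0.67 [404. 269.] [ 739. -115.    0.]
side cap_jar 0.76 [149. 267.] [357. 129.   0.]
side cap_jar 0.6 [208. 248.] [468. 122.   0.]
side brush 0.57 [237. 354.] [ 404. -119.    0.]
{'in
[... 1189 characters left out ...]
'q': array([ 1.26111814,  0.46857742, -0.0486242 ,  1.53249475,  0.02407573,
        1.141008  , -0.08232114]), 'joint_vel': array([ 0.00145895,  0.00033656, -0.00097154, -0.00066676,  0.00152708,
       -0.00104421,  0.0010138 ]), 'joint_efforts': array([ 3.25986921e-04, -5.10160017e+01, -4.62796271e-02, -2.38005942e+01,
        1.08692155e-02,  1.06237534e-03,  1.97573989e-06]), 'tcp_pos': array([ 187.11229968, -648.56313549,  248.35238227]), 'eef_rot': array([4.11379747e-05, 9.90161611e-01, 1.39928485e-01, 4.30953662e-05]), 'contact_force': array([0.705888  , 0.20348294, 0.00645957]), 'moment': array([ 0.01972787,  0.03045656, -0.03578387]), 'grip_force': 0.0, 'width': 1.0006283874183912}
```

View pics/side0.png

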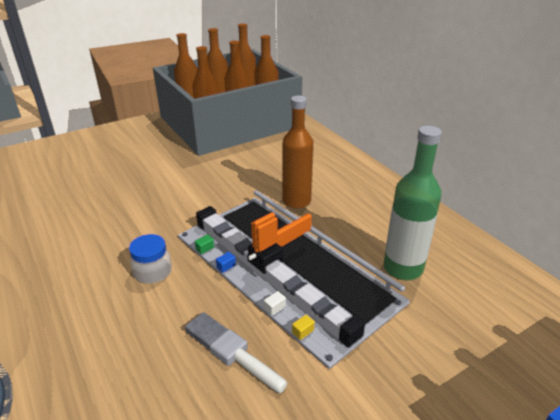

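View pics/top0.png

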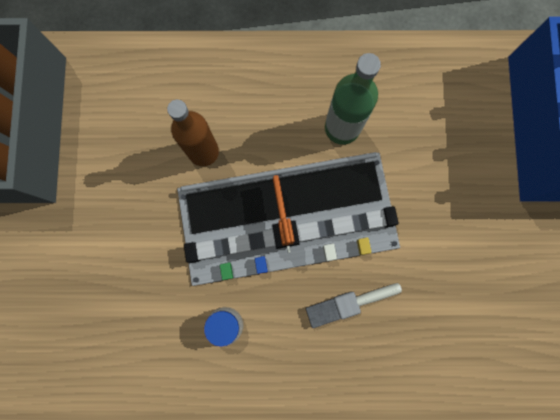

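The pictures show green at the far +y notch (top image 227,270), blue at the next one, and the slider at mid-rail (about +11 mm, 286,229). The tabs give a consistent lane pose: origin (526,-7), yaw 0.168. I'll push towards lane +y from the -y side.

>>> servo_tool(series=[[0, [4, -3.8, 0], [0, 0, 0.02]], [0, [8, -7.6, 0], [0, 0, 0.04]], [0, [12, -11.4, 0], [0, 0, 0.06]], [0, [16, -15.2, 0], [0, 0, 0.08]], [0, [20, -19, 0], [0, 0, 0.1]], [0, [24, -22.8, 0], [0, 0, 0.112]], [0, [28, -26.6, 0], [0, 0, 0.112]], [0, [32, -30.4, 0], [0, 0, 0.112]], [0, [36, -34.2, 0], [0, 0, 0.112]], [0, [40, -38, 0], [0, 0, 0.112]]], newtons=40)

```text
time_s: 2.65
tcp_pos: [466.9, -171.1, 248.7]
eef_rot: [0.0, 0.996, 0.084, 0.0]
contact_force: [0.9, -0.3, -0.1]
width: -0.002
grip_force: 0.0
```

>>> servo_tool(series=[[0, [2.9, -3.4, 0], [0, 0, 0]], [0, [5.8, -6.8, 0], [0, 0, 0]], [0, [8.6, -10.2, 0], [0, 0, 0]], [0, [8.6, -10.2, 3], [0, 0, 0]], [0, [8.6, -10.2, 6], [0, 0, 0]], [0, [8.6, -10.2, 9], [0, 0, 0]], [0, [8.6, -10.2, 12], [0, 0, 0]], [0, [8.6, -10.2, 14.2], [0, 0, 0]], [0, [8.6, -10.2, 14.2], [0, 0, 0]], [0, [8.6, -10.2, 14.2], [0, 0, 0]]])

```text
time_s: 3.9
tcp_pos: [534.5, -57.6, 107.2]
eef_rot: [0.0, 0.996, 0.084, 0.001]
contact_force: [0.3, -1.7, -0.5]
width: 0.002
grip_force: 0.0
```

```bash
cat >> h.py <<'E'
O=np.array([526,-7.]);ey=np.array([-.168,.986]);ex=np.array([.986,.168])
def lane(p): r=np.asarray(p)[:2]-O;return np.round([r@ex,r@ey],1)
E
python3 - <<'E'
from h import *
o=observe();print(o['tcp_pos'],lane(o['tcp_pos']),o['contact_force'])
a=[]
for n in('side','top'):
    im=grab_frame(n);a.append(im[100:350,100:460,::-1])
    for t,z in [('tab_green',8),('slider_mark',58),('slider_top',125),('pad_left',94)]:
        for r in mark_of(t,n)[:1]: print(n,t,round(r['conf'],2),lane(atz(n,r['position'],z)))
cv2.imwrite('pics/a.png',cv2.resize(np.hstack(a),(800,278)))
E
```

```text
[534.53450138 -57.60563108 107.21873149] [ -0.1 -51.3] [ 0.33066903 -1.65015442 -0.46305852]
side tab_green 0.84 [-45.4 127.3]
side slider_mark 0.97 [-37.1   8.6]
side slider_top 0.79 [ 6.7 23. ]
side pad_left 0.74 [-2.  7.]
top tab_green 0.48 [-46.  129.8]
top slider_mark 0.69 [-35.7  17.4]
top slider_top 0.7 [ 0.2 14.1]
top pad_left 0.58 [-0.5 21.4]
```

View pics/a.png

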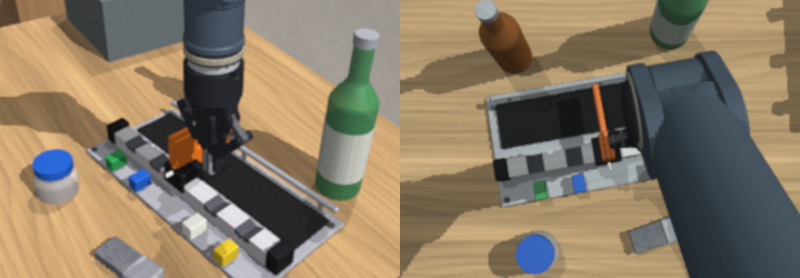

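The shut fingers stand on the -y side of the fin, over the rail. I'll start the push now.

>>> servo_tool(series=[[0, [0, -1.5, 0], [0, 0, 0]], [0, [0, -2.7, 0], [0, 0, 0]], [0, [0, -3.3, 0], [0, 0, 0]], [0, [0, -3.8, 0], [0, 0, 0]], [0, [0, -4.3, 0], [0, 0, 0]], [0, [0, -4.8, 0], [0, 0, 0]], [0, [0, -5.3, 0], [0, 0, 0]], [0, [0, -5.8, 0], [0, 0, 0]], [0, [0, -6.3, 0], [0, 0, 0]], [0, [0, -6.3, 0], [0, 0, 0]]])

```text
time_s: 5.65
tcp_pos: [523.1, 4.7, 106.3]
eef_rot: [-0.0, 0.996, 0.084, -0.0]
contact_force: [0.6, -3.2, 1.8]
width: 0.001
grip_force: 1.5
```

```bash
cat > look.py <<'E'
from h import *
o=observe();print(o['time_s'],lane(o['tcp_pos']),o['tcp_pos'][2],'Fy',o['contact_force'][:2]@ey,o['contact_force'])
for n in('side','top'):
    im=grab_frame(n)
    for t,z in [('slider_mark',58),('slider_top',125)]:
        for r in mark_of(t,n)[:1]: print(n,t,round(r['conf'],2),lane(atz(n,r['position'],z)))
E
python3 look.py
```

```text
5.65 [-0.9 12.1] 106.34299112751977 Fy -3.262349794148767 [ 0.64754541 -3.19833891  1.78174467]
side slider_mark 0.64 [-36.4  30.7]
side slider_top 0.84 [ 0.6 32.4]
```

>>> servo_tool(series=[[0, [0, -0.3, 0], [0, 0, 0]], [0, [0, -0.6, 0], [0, 0, 0]], [0, [0, -0.9, 0], [0, 0, 0]], [0, [0, -1.2, 0], [0, 0, 0]], [0, [0, -1.5, 0], [0, 0, 0]], [0, [0, -1.8, 0], [0, 0, 0]], [0, [0, -2.1, 0], [0, 0, 0]], [0, [0, -2.4, 0], [0, 0, 0]], [0, [0, -2.6, 0], [0, 0, 0]], [0, [0, -2.6, 0], [0, 0, 0]]])

```text
time_s: 7.2
tcp_pos: [518.8, 30.8, 106.3]
eef_rot: [-0.0, 0.996, 0.085, 0.0]
contact_force: [-0.2, -0.5, -0.6]
width: -0.0
grip_force: 0.0
```

```bash
python3 look.py
```

```text
7.2 [-0.7 38.5] 106.34714355354075 Fy -0.47839743402003093 [-0.19024088 -0.51760436 -0.56874681]
side slider_mark 0.55 [-40.8  59.7]
side slider_top 0.76 [-3.7 63.5]
```

The force dipped to nothing, so the slider has dropped into the blue notch (65). I'll push it on out, slowly.

>>> servo_tool(series=[[0, [0, -0.3, 0], [0, 0, 0]], [0, [0, -0.6, 0], [0, 0, 0]], [0, [0, -0.9, 0], [0, 0, 0]], [0, [0, -1.2, 0], [0, 0, 0]], [0, [0, -1.5, 0], [0, 0, 0]], [0, [0, -1.8, 0], [0, 0, 0]], [0, [0, -2.1, 0], [0, 0, 0]], [0, [0, -2.4, 0], [0, 0, 0]], [0, [0, -2.7, 0], [0, 0, 0]], [0, [0, -2.7, 0], [0, 0, 0]]])

```text
time_s: 8.75
tcp_pos: [515.7, 53.9, 107.3]
eef_rot: [0.002, 0.997, 0.083, 0.001]
contact_force: [1.1, -4.2, 3.0]
width: -0.0
grip_force: 2.4
```

```bash
python3 look.py
```

```text
8.75 [ 0.1 61.8] 107.33789914080322 Fy -4.3181642901275055 [ 1.11787816 -4.18900685  2.97412426]
side slider_mark 0.64 [-33.2  81.1]
side slider_top 0.78 [ 3.7 90.3]
```

>>> servo_tool(series=[[0, [0, -0.3, 0], [0, 0, 0]], [0, [0, -0.6, 0], [0, 0, 0]], [0, [0, -0.9, 0], [0, 0, 0]], [0, [0, -1.2, 0], [0, 0, 0]], [0, [0, -1.5, 0], [0, 0, 0]], [0, [0, -1.8, 0], [0, 0, 0]], [0, [0, -2.1, 0], [0, 0, 0]], [0, [0, -2.4, 0], [0, 0, 0]], [0, [0, -2.6, 0], [0, 0, 0]], [0, [0, -2.6, 0], [0, 0, 0]]])

```text
time_s: 10.3
tcp_pos: [509.6, 82.9, 106.1]
eef_rot: [-0.0, 0.996, 0.085, -0.0]
contact_force: [1.6, -2.4, 1.5]
width: -0.002
grip_force: 1.4
```

```bash
python3 look.py
```

```text
10.3 [-1.  91.4] 106.1305599977018 Fy -2.5927369618471237 [ 1.56478827 -2.3629336   1.45163677]
side slider_mark 0.71 [-31.  115.8]
side slider_top 0.76 [  3.6 115.7]
```

Still dragging at s≈115. Now small steps, up to 8 mm.

>>> servo_tool(series=[[0, [0, -0.1, 0], [0, 0, 0]], [0, [0, -0.2, 0], [0, 0, 0]], [0, [0, -0.3, 0], [0, 0, 0]], [0, [0, -0.4, 0], [0, 0, 0]], [0, [0, -0.5, 0], [0, 0, 0]], [0, [0, -0.6, 0], [0, 0, 0]], [0, [0, -0.7, 0], [0, 0, 0]], [0, [0, -0.8, 0], [0, 0, 0]], [0, [0, -0.8, 0], [0, 0, 0]], [0, [0, -0.8, 0], [0, 0, 0]]])

```text
time_s: 11.85
tcp_pos: [508.5, 90.3, 106.3]
eef_rot: [0.0, 0.996, 0.084, -0.0]
contact_force: [-0.5, -1.0, 1.5]
width: 0.003
grip_force: 0.0
```

```bash
python3 look.py
```

```text
11.85 [-0.9 98.8] 106.29708681937929 Fy -0.866028699188087 [-0.46879066 -0.95820034  1.46950197]
side slider_mark 0.88 [-33.4 129.4]
side slider_top 0.83 [ -3.6 124.9]
```

The force fell away and the slider jumped ahead to about 129. I'll back off, lift clear and check.

>>> servo_tool(series=[[0, [0, 1.5, 0], [0, 0, 0]], [0, [0, 4, 0], [0, 0, 0]], [0, [0, 5, -3], [0, 0, 0]], [0, [0, 5, -8], [0, 0, 0]], [0, [0, 5, -13], [0, 0, 0]], [0, [-2, 10, -15], [0, 0, 0]], [0, [-4, 15, -15], [0, 0, 0]], [0, [-6, 20, -15], [0, 0, 0]], [0, [-8, 25, -15], [0, 0, 0]], [0, [-8, 25, -15], [0, 0, 0]]])

```text
time_s: 13.4
tcp_pos: [469.6, -175.6, 256.1]
eef_rot: [0.001, 0.997, 0.079, -0.001]
contact_force: [0.0, 0.2, -0.4]
width: -0.001
grip_force: 0.0
```

```bash
python3 - <<'E'
from h import *
o=observe();print(o['time_s'],o['tcp_pos'],o['contact_force'])
a=[]
for n in('side','top'):
    im=grab_frame(n);a.append(im[100:350,100:460,::-1] if n=='top' else im[130:380,100:460,::-1])
    for t,z in [('tab_green',8),('slider_mark',53),('slider_top',120),('bottle_amber',0),('bottle_green',0),('cap_jar',0),('brush',0)]:
        for r in mark_of(t,n)[:1]: print(n,t,round(r['conf'],2),lane(atz(n,r['position'],z)),np.round(atz(n,r['position'],z)[:2]))
cv2.imwrite('pics/b.png',cv2.resize(np.hstack(a),(800,278)))
E
```

```text
13.4 [ 469.64620729 -175.62738029  256.12223215] [ 0.02588801  0.21169183 -0.44348517]
side slider_mark 0.97 [-31.4 127.8] [474. 114.]
side slider_top 0.85 [  1.2 130.4] [505. 122.]
side bottle_amber 0.29 [ -38.6 -125.5] [ 509. -137.]
side bottle_green 0.93 [ 196.8 -136.2] [ 743. -108.]
side cap_jar 0.68 [-150.7  156.1] [351. 122.]
side brush 0.64 [-144.1  -92.2] [ 399. -122.]
top tab_green 0.54 [-50. 132.] [455. 115.]
top slider_mark 0.58 [-32.7 134.6] [471. 120.]
top slider_top 0.85 [  4.4 127. ] [509. 119.]
top bottle_amber 0.76 [189.8 143.4] [689. 166.]
top bottle_green 0.65 [ 195.1 -137.1] [ 741. -109.]
top cap_jar 0.97 [-138.6  154.6] [363. 122.]
top brush 0.97 [-147.   -92.5] [ 397. -123.]
```

View pics/b.png

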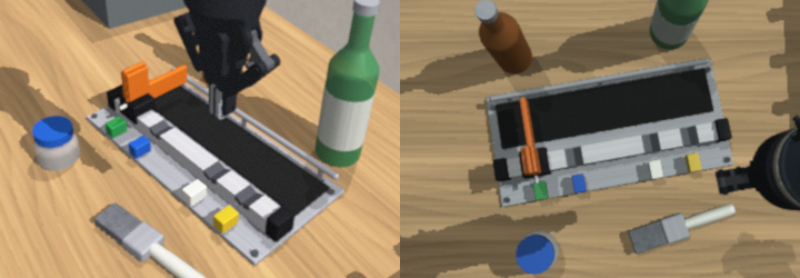

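The slider's pointer is level with the green tab (both measure about 130). The other things haven't moved, and the hand is clear.

```bash
python3 -c "
from plant import ticket;print(ticket.hand_in())"
```

```text
the job is handed in; nothing more can be done
None
```

The end stop is in the notch at the green tab, moved there only by pushing; the hand is clear, the bottles, cap jar and brush have not moved, and the job was handed in at about 14 s of the 48 s allowed.

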